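# Load a sample and index it under the probe

### The job

Take the tall sample cartridge out of the rack, stand it fully down in the one free place of the carousel and let go of it. Then turn the carousel with repeated full strokes of its lever, one place a stroke, until that cartridge stands right under the sampling probe; finish with the lever let go and sprung back. Turn the carousel only with the lever, keep the cartridge upright, and leave the short cartridges and the bottles where they stand.

Things in the scene. Friction and masses are not known exactly. Their poses are not given: they have to be found in the camera images.
- sample_mid (a point): Tall sample cartridge (loose, 75-155 g): flat white plastic bottle, flush lid, 44 mm long (x), 18 thick (y), 60 high (z up). Point: its centre, 30 mm above its underside. In one of the rack's slots, where dividers close off its flat sides: take it by its ends. The carousel's hub closes off its inner end: set it in by its flat sides. It stands steadily on the bench. Either end may go outwards.
- rack: Grey rack, fixed, 62 mm (x) by 98 mm (y). Origin: centre of its underside on the bench. Slot floor 8 mm up; three slots 23 mm wide along x, at y = -28, 0, +28 mm; four dividers between and beside them, 5 mm thick, 32 mm long, tops 72 mm over the bench. Cartridge ends stick out 6 mm past the dividers. A lip across each slot end, 25.5 to 30.5 mm out in x, is 13 mm high over the bench.
- short_a: Short cartridge in the rack: like the sample but 42 mm high. Leave it. Origin: centre of its underside.
- short_b: The other short cartridge in the rack, 42 mm high. Leave it. Origin: centre of its underside.
- axis (a point): Vertical axis of the sample changer (fixed to the bench), 54 mm up, at the level of the places' floor. Carousel: disc 232 mm across, 12 places, hub 121 mm across with its top 120 mm over the bench. This frame does not turn: x points level from the axis to the probe, z up. Eleven places hold tall cartridges that belong to the carousel, tops 114 mm over the bench.
- free_place (a point): Centre of the floor of the one free place, 85 mm from the axis, 54 mm over the bench; turns with the carousel. x: radially outwards, the cartridge's length lies along it; z up. 2.5 mm play each way between two side ribs 8 mm high, the hub inside and a cheek 22 mm high outside. The seated cartridge's centre is 30 mm above this point. The next places, 30 degrees to either side, are full.
- carousel (a joint): Carousel angle, rad: grows clockwise from above; 0 = free place right under the probe. A spring detent holds it every 0.524 rad (one place). It starts 3 to 5 places short of 0, on a click. The ratchet drives it one way only, so a place that has passed the probe needs a whole turn.
- lever (a joint): Index lever angle, rad: 0 = sprung back, 0.625 = end stop. Turns clockwise from above about the axis. The first 0.07 rad are idle, then its pawl takes one ratchet tooth along; at 0.6 the carousel has moved one full place. It must come back below 0.03 for the pawl to drop behind the next tooth. Let go, its spring brings it back in about half a second and the carousel stays.
- lever_knob (a point): Upright round black grip at the lever's end, 18 mm across, from 28 to 92 mm over the bench, 160 mm from the axis. Point: on its centre line, 60 mm over the bench. It moves on a level circle about the axis; a stroke needs up to 7 N here. The bar below it, 16 mm wide, is 14 to 22 mm over the bench. At rest the lever stands 70 degrees clockwise (from above) of the probe.
- probe_tip (a point): Lower tip of the fixed steel sampling probe, 85 mm from the axis, 130 mm over the bench, 16 mm above the lids that pass under it. The probe is 11 mm thick above 150 mm; its arm, 26 mm wide, comes from the tower (168 mm from the axis) at 182 to 206 mm height.
- amber_bottle: Amber glass bottle with a black cap, 86 mm across, 180 mm high. Leave it. Origin: centre of its underside.
- clear_bottle: Clear glass bottle with a blue cap, 70 mm across, 140 mm high. Leave it. Origin: centre of its underside.
Not all that is in view belongs to the job. Leave any yellow look-alike of the part that bears sample_mid alone.

How it is judged:
On the way, in this order (a step that is already met when the one before it is completed fails the run):
1. the tall cartridge stands fully down in the free place and has been let go (x of sample_mid in the frame of free_place between -0.006 and 0.006 m and y of sample_mid in the frame of free_place between -0.006 and 0.006 m and z of sample_mid in the frame of free_place between 0.026 and 0.034 m and angle between the x axis of sample_mid and the x axis of free_place, either way round below 0.2 rad and angle between sample_mid's own z axis and vertical below 0.12 rad and contact force between the fingers and sample below 0.05 N), for 0.2 s.
2. the lever is pulled through a full stroke (value of joint lever above 0.5 rad).
At the end, for the whole second after the job is handed in: The tall cartridge stands fully down in its place of the carousel (within 6 mm each way, 4 mm in height, 0.2 rad), released and still, within 10 mm of right under the probe; the carousel rests within 0.06 rad of 0 and the lever is back within 0.04 rad of rest (all of step 1 and horizontal distance between sample_mid and probe_tip below 0.01 m and value of joint carousel between -0.06 and 0.06 rad and value of joint lever below 0.04 rad and velocity of joint carousel between -0.05 and 0.05 rad/s and linear speed of sample below 0.02 m/s); the robot touches nothing.
It fails at once if a short cartridge was moved by more than 10 mm (distance of any of short_a, short_b from where it was at the start of the episode above 0.01 m).
It fails at once if a bottle was moved by more than 20 mm (distance of any of amber_bottle, clear_bottle from where it was at the start of the episode above 0.02 m).
It fails at once if the tall cartridge was tipped over (angle between sample_mid's own z axis and vertical above 0.7 rad).
It fails at once if the carousel was turned by hand instead of with the lever (pushed at more than 2 N, on itself or through the cartridge, while turning faster than 0.4 rad/s) ((velocity of joint carousel above 0.4 rad/s or velocity of joint carousel below -0.4 rad/s) and (contact force between any of the fingers, the arm and carousel above 2 N or contact force between the fingers and sample above 2 N)).
It also fails if it takes over 70 s, if anything falls off the work surface, if the arm or the gripper's body presses on something with over 40 N, if the wrist force passes 120 N, or if a joint passes its speed limit or range.

### The arm

A 6-joint arm with a two-finger parallel gripper is mounted at the origin on the work surface. World frame = base frame: x ahead of the robot, y to its left, z up, the work surface at z = 0. Lengths are in m, angles in rad, forces in N, time in s.
With the tool pointing down it reaches from about 0.3 to 0.875 m from the base axis. Payload 6.4 kg.
Tool frame: the origin (TCP) lies midway between the tips of the shut fingers; the grasp point (between the pads) lies ctrl.grip_depth behind it (ctrl.grip_depth is the distance from the TCP to the grasp point, in m); x points along the fingers, y is the direction in which the jaws open and shut, and the axes are right-handed (so a half turn about x gives the same grasp; the last joint's range is limited). The gripper opens to 85 mm and grips with 20 to 120 N. Pads are 22 mm wide; open, the fingers measure 114 mm over their backs; the gripper's body (76 mm by 85 mm) begins 54 mm behind the grasp point. The pads swing forward as they close: fully open they stand 13 mm farther back than shut.
Start: joints at [0.896, 0.181, 1.607, -0, 1.354, -0.206], TCP at [0.26, 0.513, 0.231] pointing down, gripper open.
Joint ranges: [-2.99, 2.99], [-0.89, 2.07], [0.3, 2.58], [-1.14, 4.28], [0, 2.63], [-3.12, 3.12]. Speed limits (rad/s): [2.57, 2.57, 3.01, 3.14, 3.14, 3.14].

### API

Orientations are given as a unit quaternion [w, x, y, z].
In Python, from bench import ctrl gives the robot as it stands.
- The arm moves only by the tool carry_out, never from a script. Its argument "motion" is one flat list of numbers, 7 for each row, row after row: the turn, a rotation vector about the tool's x, y, z in degrees, then the shift along the tool's x, y, z in m, then the gripper's target within -1 to 1 (shut at 1, half-way at 0, fully open at -1). A call has 1 to 10 rows; each row shifts and turns the pose as measured when the row begins, along the tool's axes as they then stand; what a row does not reach is not made up. A row lasts 1/10 s, in which the tool goes at most 50 mm and 8.59 degrees, less where a joint would pass 70% of its speed; a pose out of reach is approached as far as the arm can. A call with a gripper value outside its range is refused whole. The fingers move at their own pace and stop on an object; the grip force is fixed at half the most. Time passes only in rows, so rows that do not move let the fingers close. It gives the time, the measured TCP pose, the force and the opening at its end, in the units of the state.
- ctrl.get_obs(): the state, without advancing time (a new reading comes with each control period).
- ctrl.camera(name): name is "scene" or "top" or "wrist"; returns the picture (400x640x3 uint8, blue, green, red); there is no depth.
- ctrl.camera_params(name): a dict with "mtx" (3x3 intrinsics, pixels), "pose" (4x4, takes a point from camera to world coordinates); the wrist camera has in their place "hand_eye" (4x4, takes a point from camera to tool coordinates, whose origin is the TCP and whose axes are the tool frame's). Camera axes: x right, y down, z forward; pixel columns grow to the right and rows downward; lengths in m; the calibration is good to about 2 mm. The wrist camera is an equidistant fisheye: a pixel r from the principal point sees the ray r / f radians off the axis. A picture is of the moment at which its call begins: read the wrist's pose just before it. camera_params takes no time and is no camera call.
- ctrl.hand_in(): hands the job in, once; it reports no verdict.
Trained networks look in the newest picture that a camera, given by its name, has taken for a name from the list of things; names that differ only in an ending like _2 or _b are one class to them, and where a whole thing is asked for, a point or a joint stands for the part that bears it (a point fixed in the world has none). Each returns a list of dicts, best first, with "conf" (0 to 1); they miss things now and then, are a little off and sometimes report something else, mostly with a low value. They report only what shows in the picture. A call takes as long as a camera call. They do not tell look-alikes from the thing itself.
- ctrl.boxes_of(camera, thing): "point" ([x, y, z] in m, in the coordinates of the camera as it stood for that picture, good to about 4 mm: the middle of the surface that is visible of it).
- ctrl.trace(camera, thing): "pixels" (400x640 bool, what is visible of it).
- ctrl.landmark_of(camera, thing): "point" ([x, y, z] in m, in the coordinates of the camera as it stood for that picture, good to about 4 mm: a listed point, or the origin of a listed thing).
The state is a dict: "time_s": time; "q": joint angles; "dq": joint speeds; "joint_efforts": joint torques, N m; "eef_pos": TCP position; "eef_rot": TCP orientation; "wrist_force": force on the tool from outside, world axes, zero at the start; "torque": the same for the moment, N m; "opening": opening from 0.0 (shut) to 1.0 (fully open).
Only numpy, scipy, OpenCV 4.12 (cv2) and the standard library are available. Lean on these libraries where they do the work, as an engineer would, in place of code of your own. Each camera call takes 0.05 s, during which the arm holds its last target. There are 200 camera calls.

## Working session

There is one attempt and no reset: what is moved stays moved. The work goes in short steps, Python scripts to look and compute and a tool call to move; the robot and the scene stay as the last step left them, time stands still between calls to the robot, and variables do not carry over. Pictures are saved under pics/ and viewed, about 8 in all and at most 12, crops included, and the job is handed in when it is done.

Besides the shell and the picture viewer there is one more tool, called after "Call:" by a JSON object that holds its "op" and its "data". carry_out: Moves the arm, as the interface text tells. Its arguments: {"type":"object","properties":{"motion":{"type":"array"}},"required":["motion"]}

```bash
mkdir -p pics; ls; cat > h.py <<'E'
import numpy as np, cv2
from scipy.spatial.transform import Rotation as R
from bench import ctrl
def T_tool():
    o=ctrl.get_obs(); T=np.eye(4); q=o['eef_rot']; T[:3,:3]=R.from_quat([q[1],q[2],q[3],q[0]]).as_matrix(); T[:3,3]=o['eef_pos']; return T
def campose(n,T=None):
    p=ctrl.camera_params(n)
    return p['pose'] if 'pose' in p else (T_tool() if T is None else T)@p['hand_eye']
def w(n,pt,T=None):
    P=np.array(campose(n,T)); return P[:3,:3]@np.array(pt)+P[:3,3]
E
python3 - <<'E'
from h import *
np.set_printoptions(precision=4,suppress=True)
print(ctrl.get_obs()); print(ctrl.grip_depth)
for n in ['scene','top']:
    im=ctrl.camera(n); cv2.imwrite(f'pics/{n}1.png',im)
    print(n,ctrl.camera_params(n))
    for t in ['sample_mid','rack','short_a','axis','free_place','lever_knob','probe_tip','amber_bottle','clear_bottle']:
        print(n,t,[(round(d['conf'],2),w(n,d['point']).round(4).tolist()) for d in ctrl.landmark_of(n,t)])
E
```

```text
pics
{'time_s': 0.0, 'q': array([ 0.8957,  0.1816,  1.608 , -0.    ,  1.3538, -0.2063]), 'dq': array([ 0.0002, -0.0008,  0.0012,  0.0002, -0.0007, -0.0012]), 'joint_efforts': array([  0.0004, -44.4891, -35.133 ,  -0.0003,   0.0093,   0.    ]), 'eef_pos': array([0.2594, 0.5125, 0.2304]), 'eef_rot': array([ 0.6875,  0.1636,  0.688 , -0.1648]), 'wrist_force': array([ 0.3573, -0.5227,  0.0592]), 'torque': array([-0.0366, -0.0033, -0.0871]), 'opening': 0.9975775546587875}
0.0187
scene {'mtx': array([[376.6675,   0.    , 320.9078],
       [  0.    , 376.6675, 197.9117],
       [  0.    ,   0.    ,   1.    ]]), 'pose': array([[-0.7673,  0.4791, -0.4263,  0.9585],
       [ 0.6413,  0.5826, -0.4994,  0.4246],
       [ 0.0091, -0.6566, -0.7542,  0.7627],
       [ 0.    ,  0.    ,  0.    ,  1.    ]])}
scene sample_mid [(0.77, [0.5985, 0.3585, 0.0264]), (0.55, [0.4955, 0.3048, 0.0358])]
scene rack [(0.86, [0.4975, 0.3065, -0.0033])]
scene short_a [(0.82, [0.4935, 0.3359, 0.0063]), (0.55, [0.5007, 0.2806, 0.0116])]
scene axis [(0.49, [0.4994, 0.2792, 0.0092])]
scene free_place [(0.74, [0.535, 0.0
[... 423 characters left out ...]
998,  0.0202, -0.0029, -0.0137],
       [-0.0011, -0.1947, -0.9809,  1.1422],
       [ 0.    ,  0.    ,  0.    ,  1.    ]])}
top sample_mid [(0.72, [0.5962, 0.3591, 0.0281]), (0.54, [0.4956, 0.3114, 0.0381])]
top rack [(0.89, [0.4961, 0.3049, -0.0025])]
top short_a [(0.47, [0.4948, 0.3381, 0.0091]), (0.44, [0.5002, 0.2816, 0.0104])]
top axis [(0.25, [0.4928, 0.3118, 0.0367])]
top free_place [(0.68, [0.5375, 0.0463, 0.0564])]
top lever_knob [(0.63, [0.5382, 0.0466, 0.058]), (0.55, [0.4917, 0.3365, 0.0082]), (0.54, [0.6142, -0.1857, 0.0593])]
top probe_tip [(0.88, [0.6553, -0.0398, 0.1305])]
top amber_bottle [(0.78, [0.7094, 0.2286, 0.0016])]
top clear_bottle [(0.89, [0.5725, -0.3773, 0.005])]
```

View pics/scene1.png

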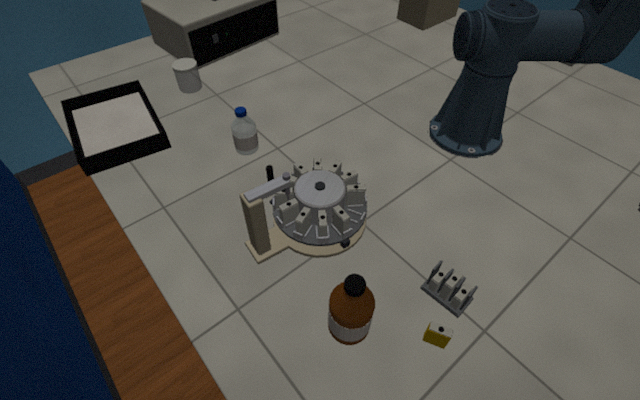

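View pics/top1.png

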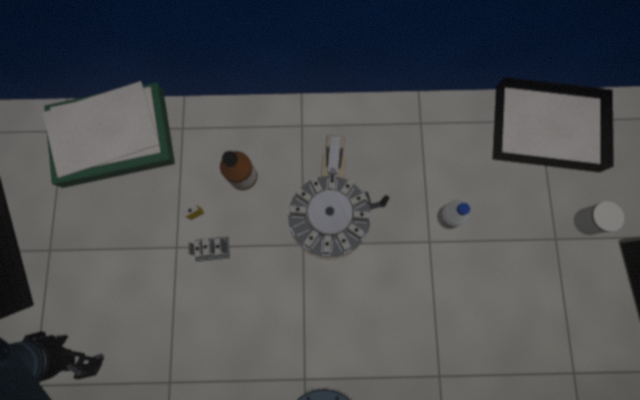

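```bash
cat >> h.py <<'E'
def rows(pos,jaw,n=None,grip=-1):
    """rows to reach pos with tool x down and jaw axis (tool y) along world angle jaw (deg, mod 180)"""
    T=T_tool(); cur=np.degrees(np.arctan2(T[1,1],T[0,1]))
    jaw=jaw+180*np.round((cur-jaw)/180); a=np.radians(jaw)
    y=np.array([np.cos(a),np.sin(a),0]); x=np.array([0,0,-1.]); G=np.c_[x,y,np.cross(x,y)]
    rv=R.from_matrix(T[:3,:3].T@G).as_rotvec(); d=np.array(pos)-T[:3,3]
    m=int(np.ceil(max(np.linalg.norm(d)/.048,np.degrees(np.linalg.norm(rv))/8.4,1))); n=n or m
    print('cur',T[:3,3].round(4),'jaw',round(cur,1),'q6',ctrl.get_obs()['q'].round(2),'n',n,'min',m)
    for i in range(n):
        Ri=T[:3,:3]@R.from_rotvec(rv*i/n).as_matrix()
        print(*(np.degrees(rv)/n).round(2),*(Ri.T@d/n).round(4),grip,sep=', ')
E
python3 - <<'E'
from h import *
np.set_printoptions(precision=3,suppress=True)
print(ctrl.camera_params('wrist'))
rows([.50,.306,.21],0)
E
```

```text
{'mtx': array([[309.707,   0.   , 316.534],
       [  0.   , 309.707, 201.829],
       [  0.   ,   0.   ,   1.   ]]), 'hand_eye': array([[-0.002, -0.263,  0.965, -0.143],
       [ 1.   , -0.001,  0.001, -0.001],
       [ 0.001,  0.965,  0.263, -0.067],
       [ 0.   ,  0.   ,  0.   ,  1.   ]])}
cur [0.26  0.513 0.231] jaw 63.1 q6 [ 0.9   0.18  1.61  0.    1.35 -0.21] n 8 min 8
7.89, -0.0, -0.0, 0.0027, -0.0095, 0.0385, -1
7.89, -0.0, -0.0, 0.0027, -0.0041, 0.0394, -1
7.89, -0.0, -0.0, 0.0027, 0.0013, 0.0396, -1
7.89, -0.0, -0.0, 0.0027, 0.0067, 0.0391, -1
7.89, -0.0, -0.0, 0.0027, 0.012, 0.0378, -1
7.89, -0.0, -0.0, 0.0027, 0.0171, 0.0358, -1
7.89, -0.0, -0.0, 0.0027, 0.0219, 0.0331, -1
7.89, -0.0, -0.0, 0.0027, 0.0262, 0.0298, -1
```

Call:
{"op": "carry_out", "data": {"motion": [7.9,0,0,0.0027,-0.0095,0.0385,-1,7.9,0,0,0.0027,-0.004,0.0394,-1,7.9,0,0,0.0027,0.0013,0.0396,-1,7.9,0,0,0.0027,0.0067,0.039,-1,7.9,0,0,0.0027,0.012,0.0378,-1,7.9,0,0,0.0027,0.017,0.0358,-1,7.9,0,0,0.0027,0.022,0.033,-1,7.9,0,0,0.0027,0.026,0.03,-1,0,0,0,0,0,0,-1]}}

```text
time_s: 1.9
eef_pos: [0.5049, 0.2959, 0.2097]
eef_rot: [0.49, 0.512, 0.489, -0.509]
wrist_force: [-0.9, -0.6, 0.5]
opening: 1.001
```

```bash
python3 - <<'E'
from h import *
np.set_printoptions(precision=4,suppress=True)
T=T_tool(); im=ctrl.camera('wrist'); cv2.imwrite('pics/w1.png',im)
print(ctrl.get_obs()['time_s'],T)
for t in ['sample_mid','rack','short_a','amber_bottle']:
    print(t,[(round(d['conf'],2),w('wrist',d['point'],T).round(4).tolist()) for d in ctrl.landmark_of('wrist',t)])
big=cv2.resize(im,(800,500)); cv2.imwrite('pics/w1b.png',big)
E
```

```text
1.95 [[ 0.003   0.9991 -0.0416  0.5049]
 [ 0.0026 -0.0416 -0.9991  0.2959]
 [-1.      0.0029 -0.0027  0.2097]
 [ 0.      0.      0.      1.    ]]
sample_mid [(0.63, [0.5971, 0.3573, 0.0296])]
rack [(0.58, [0.492, 0.3096, -0.0016])]
short_a [(0.83, [0.4977, 0.2831, 0.0055]), (0.82, [0.4914, 0.3373, 0.0082])]
amber_bottle [(0.66, [0.7054, 0.2249, -0.002])]
```

View pics/w1b.png

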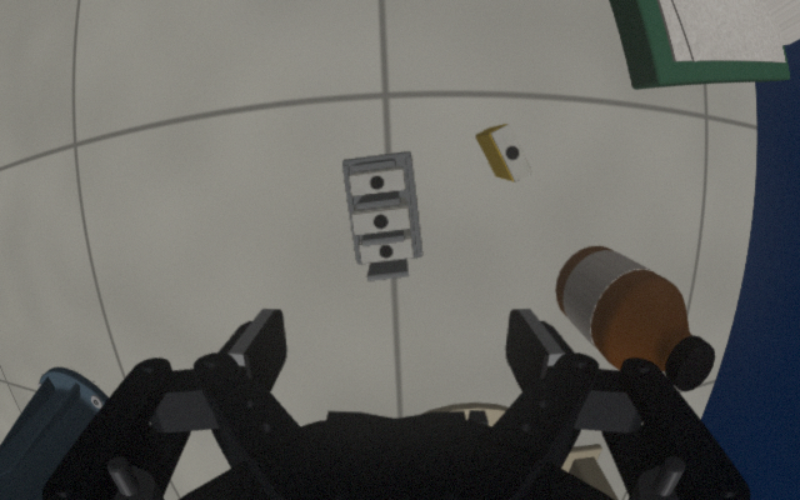

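```bash
cat >> h.py <<'E'
def ray(n,uv,T=None):
    p=ctrl.camera_params(n); K=p['mtx']; P=np.array(campose(n,T))
    a=np.array([(uv[0]-K[0,2])/K[0,0],(uv[1]-K[1,2])/K[1,1]])
    if n=='wrist':
        r=np.linalg.norm(a); v=np.r_[a*np.sin(r)/max(r,1e-9),np.cos(r)]
    else: v=np.r_[a,1]
    return P[:3,3],P[:3,:3]@v
def atz(n,uv,z,T=None):
    o,v=ray(n,uv,T); return o+v*(z-o[2])/v[2]
def dots(g,box,thr,lo=20,hi=400):
    x0,y0,x1,y1=box; c=g[y0:y1,x0:x1]
    k,_,st,ce=cv2.connectedComponentsWithStats((c<thr).astype(np.uint8))
    return [(ce[i]+[x0,y0],st[i][4]) for i in range(1,k) if lo<st[i][4]<hi]
E
python3 - <<'E'
from h import *
np.set_printoptions(precision=4,suppress=True)
T=T_tool(); im=cv2.imread('pics/w1.png'); g=cv2.cvtColor(im,cv2.COLOR_BGR2GRAY)
for c,a in dots(g,(265,110,345,230),60):
    print(c,a,[atz('wrist',c,z,T)[:2].round(4) for z in (.05,.068)])
cv2.imwrite('pics/w1c.png',cv2.resize(im[100:240,250:430],None,fx=4,fy=4,interpolation=cv2.INTER_CUBIC))
s=cv2.imread('pics/scene1.png')
cv2.imwrite('pics/s1c.png',np.hstack([cv2.resize(s[250:360,400:500],(400,440)),cv2.resize(im[110:230,255:365],(400,440))]))
E
```

```text
[301.0933 145.5867] 75 [array([0.4865, 0.3423]), array([0.4874, 0.3437])]
[302.7372 157.3846] 156 [array([0.4876, 0.3306]), array([0.4885, 0.3327])]
[304.     176.7439] 82 [array([0.4881, 0.3112]), array([0.4889, 0.3144])]
[306.0991 187.8378] 111 [array([0.4898, 0.2998]), array([0.4905, 0.3038])]
[308.3582 200.791 ] 67 [array([0.4915, 0.2864]), array([0.4921, 0.2911])]
[309.9488 213.5472] 254 [array([0.4926, 0.2728]), array([0.4932, 0.2783])]
```

View pics/s1c.png

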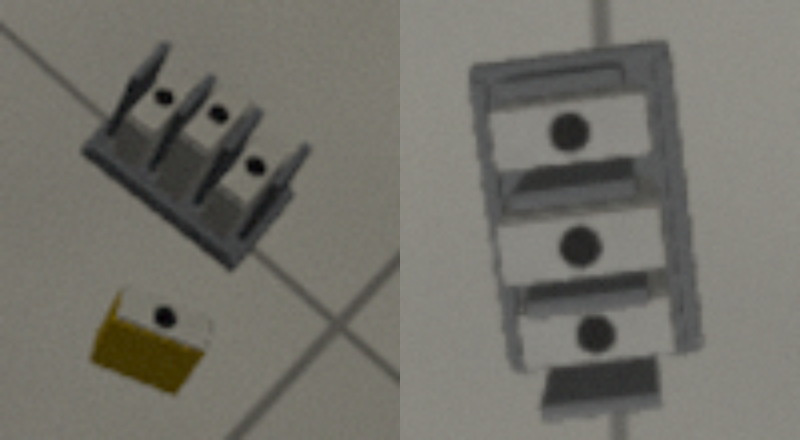

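```bash
python3 - <<'E'
from h import *
np.set_printoptions(precision=4,suppress=True)
o=ctrl.get_obs();print(o['time_s'],o['dq'])
T=T_tool(); im=ctrl.camera('wrist'); print(T[:3,3])
g=cv2.cvtColor(im,cv2.COLOR_BGR2GRAY)
for c,a in dots(g,(265,110,345,230),60):
    print(c,a,[atz('wrist',c,z,T)[:2].round(4) for z in (.05,.068)])
P=np.array(campose('wrist',T)); print(P)
for n,b in (('scene',(400,250,500,360)),('top',(180,225,240,265))):
    g=cv2.cvtColor(cv2.imread(f'pics/{n}1.png'),cv2.COLOR_BGR2GRAY)
    for thr in (45,):
      for c,a in dots(g,b,thr,3,60): print(n,c,a,[atz(n,c,z)[:2].round(4) for z in (.05,.068)])
rows([.4955,.309,.17],5)
E
```

```text
2.15 [ 0.0084 -0.0032 -0.0005 -0.0032 -0.0013  0.0023]
[0.5008 0.3003 0.2102]
[304.7045 133.2727] 44 [array([0.4905, 0.3543]), array([0.4911, 0.355 ])]
[306.2676 149.9718] 71 [array([0.4914, 0.3378]), array([0.492 , 0.3395])]
[307.8137 161.764 ] 161 [array([0.4925, 0.3261]), array([0.493 , 0.3284])]
[308.9506 181.3457] 81 [array([0.4929, 0.3064]), array([0.4934, 0.3099])]
[310.7345 192.2655] 113 [array([0.4942, 0.2951]), array([0.4947, 0.2993])]
[312.7015 204.791 ] 67 [array([0.4958, 0.282 ]), array([0.4961, 0.287 ])]
[313.8927 217.8544] 261 [array([0.4965, 0.2681]), array([0.4968, 0.2739])]
[[ 0.9995 -0.0313 -0.0064  0.5017]
 [-0.0319 -0.9658 -0.2574  0.3658]
 [ 0.0019  0.2575 -0.9663  0.3531]
 [ 0.      0.      0.      1.    ]]
scene [432.9483 273.7241] 58 [array([0.5084, 0.2703]), array([0.5198, 0.2742])]
scene [440.6364 273.9091] 11 [array([0.496 , 0.2811]), array([0.5077, 0.2847])]
scene [442.9216 282.7647] 51 [array([0.5092, 0.2975]), array([0.5205, 0.3007])]
scene [454.2308 278.2308] 13 [array([0.482 , 0.3061]), array([0.4941, 0.3091])]
scene [454.0877 292.1228] 57 [array([0.5086, 0.3258]), array([0.52  , 0.3283])]
scene [463.5385 291.3846] 13 [array([0.4921, 0.3373]), array([0.5039, 0.3395])]
scene [465.0652 301.8478] 46 [array([0.509 , 0.3533]), array([0.5204, 0.3551])]
scene [440.8889 329.0556] 18 [array([0.592 , 0.3575]), array([0.6013, 0.3592])]
cur [0.5007 0.3005 0.2102] jaw -1.8 q6 [0.34 0.22 1.61 0.   1.31 0.37] n 1 min 1
-6.77, -0.23, -0.11, 0.0403, -0.0056, -0.0082, -1
```

Call:
{"op": "carry_out", "data": {"motion": [-6.2,0,0,0.04,-0.007,-0.009,-1,0,0,0,0,0,0,-1,0,0,0,0,0,0,-1,0,0,0,0,0,0,-1]}}

```text
time_s: 2.6
eef_pos: [0.4931, 0.3134, 0.1731]
eef_rot: [0.521, 0.481, 0.52, -0.476]
wrist_force: [0.8, 0.1, 0.1]
opening: 1.002
```

```bash
python3 - <<'E'
from h import *
rows([.4937,.3096,.028],4.3)
E
```

```text
cur [0.4931 0.3134 0.1731] jaw 4.8 q6 [0.36 0.25 1.64 0.   1.24 0.28] n 4 min 4
0.12, -0.07, -0.09, 0.0363, -0.0001, 0.0011, -1
0.12, -0.07, -0.09, 0.0363, -0.0001, 0.0011, -1
0.12, -0.07, -0.09, 0.0363, -0.0, 0.0011, -1
0.12, -0.07, -0.09, 0.0363, 0.0, 0.001, -1
```

Call:
{"op": "carry_out", "data": {"motion": [0.4,0,0,0.02,0,0.004,-1,0,0,0,0.03,0,0,-1,0,0,0,0.03,0,0,-1,0,0,0,0.03,0,0,-1,0,0,0,0.02,0,0,-1,0,0,0,0,0,0,-1,0,0,0,0,0,0,-1]}}

```text
time_s: 3.3
eef_pos: [0.505, 0.3136, 0.0533]
eef_rot: [0.521, 0.492, 0.513, -0.473]
wrist_force: [0.3, -0.1, 1.6]
opening: 1.0
```

```bash
python3 - <<'E'
from h import *
rows([.4937,.3096,.028],4.3)
E
```

```text
cur [0.505  0.3136 0.0533] jaw 3.9 q6 [0.35 0.42 1.7  0.   0.99 0.29] n 1 min 1
-0.39, -0.6, -1.58, 0.0249, -0.0123, 0.0035, -1
```

Call:
{"op": "carry_out", "data": {"motion": [-0.4,-0.6,-1.6,0.003,-0.0123,0.0035,-1,0,0,0,0.012,0,0,-1,0,0,0,0.01,0,0,-1,0,0,0,0,0,0,-1,0,0,0,0,0,0,-1]}}

```text
time_s: 3.8
eef_pos: [0.4955, 0.3102, 0.0312]
eef_rot: [0.519, 0.483, 0.517, -0.479]
wrist_force: [0.5, 0.2, 0.1]
opening: 0.997
```

```bash
python3 - <<'E'
from h import *
rows([.4937,.3096,.028],4.3)
E
```

```text
cur [0.4955 0.3102 0.0312] jaw 4.3 q6 [ 0.36  0.45  1.71 -0.    0.97  0.28] n 1 min 1
0.0, -0.07, -0.29, 0.0032, -0.0018, 0.0005, -1
```

Call:
{"op": "carry_out", "data": {"motion": [0,0,-0.3,0.003,-0.0018,0.0005,-1,0,0,0,0,0,0,1,0,0,0,0,0,0,1,0,0,0,0,0,0,1,0,0,0,0,0,0,1,0,0,0,0,0,0,1,0,0,0,0,0,0,1,0,0,0,0,0,0,1]}}

```text
time_s: 4.6
eef_pos: [0.4941, 0.3097, 0.0285]
eef_rot: [0.518, 0.481, 0.519, -0.48]
wrist_force: [1.2, 0.4, -0.8]
opening: 0.505
```

```bash
python3 - <<'E'
from h import *
print(ctrl.get_obs()['dq'].round(3))
rows([.4937,.3096,.13],4.3)
E
```

```text
[-0.    -0.001 -0.     0.001  0.     0.001]
cur [0.4941 0.3097 0.0285] jaw 4.3 q6 [0.36 0.46 1.71 0.   0.97 0.28] n 3 min 3
0.0, -0.03, -0.01, -0.0338, -0.0001, -0.0, -1
0.0, -0.03, -0.01, -0.0338, -0.0001, -0.0, -1
0.0, -0.03, -0.01, -0.0338, -0.0001, 0.0, -1
```

Call:
{"op": "carry_out", "data": {"motion": [0,0,0,-0.01,0,0,1,0,0,0,-0.02,0,0,1,0,0,0,-0.02,0,0,1,0,0,0,-0.02,0,0,1,0,0,0,-0.02,0,0,1,0,0,0,-0.015,0,0,1,0,0,0,0,0,0,1,0,0,0,0,0,0,1]}}

```text
time_s: 5.4
eef_pos: [0.4929, 0.3092, 0.1401]
eef_rot: [0.518, 0.481, 0.519, -0.481]
wrist_force: [0.2, 0.6, -1.3]
opening: 0.505
```

```bash
python3 - <<'E'
from h import *
o=ctrl.get_obs(); print(o['opening'],o['wrist_force'])
rows([.45,.16,.13],-65,grip=1)
E
```

```text
0.5047650280367846 [ 0.166753    0.62062445 -1.25812879]
cur [0.4929 0.3092 0.1401] jaw 4.3 q6 [0.36 0.29 1.67 0.   1.18 0.28] n 9 min 9
7.7, -0.0, 0.01, 0.0011, -0.006, 0.0162, 1
7.7, -0.0, 0.01, 0.0011, -0.0038, 0.0168, 1
7.7, -0.0, 0.01, 0.0011, -0.0015, 0.0172, 1
7.7, -0.0, 0.01, 0.0011, 0.0008, 0.0172, 1
7.7, -0.0, 0.01, 0.0011, 0.0031, 0.017, 1
7.7, -0.0, 0.01, 0.0011, 0.0054, 0.0164, 1
7.7, -0.0, 0.01, 0.0011, 0.0075, 0.0155, 1
7.7, -0.0, 0.01, 0.0011, 0.0095, 0.0144, 1
7.7, -0.0, 0.01, 0.0011, 0.0114, 0.013, 1
```

Call:
{"op": "carry_out", "data": {"motion": [7.7,0,0,0.001,-0.006,0.0162,1,7.7,0,0,0.001,-0.0038,0.0168,1,7.7,0,0,0.001,-0.0015,0.0172,1,7.7,0,0,0.001,0.0008,0.0172,1,7.7,0,0,0.001,0.003,0.017,1,7.7,0,0,0.001,0.0054,0.0164,1,7.7,0,0,0.001,0.0075,0.0155,1,7.7,0,0,0.001,0.0095,0.0144,1,7.7,0,0,0.001,0.0114,0.013,1,0,0,0,0,0,0,1]}}

```text
time_s: 6.4
eef_pos: [0.4379, 0.1547, 0.1208]
eef_rot: [-0.136, -0.688, -0.137, 0.7]
wrist_force: [-0.3, 1.5, -2.2]
opening: 0.508
```

Call:
{"op": "carry_out", "data": {"motion": [0,0,0,0,0,0,1,0,0,0,0,0,0,1]}}

```text
time_s: 6.6
eef_pos: [0.4374, 0.155, 0.1199]
eef_rot: [-0.137, -0.687, -0.138, 0.7]
wrist_force: [0.5, -0.4, -0.7]
opening: 0.509
```

```bash
python3 - <<'E'
from h import *
o=ctrl.get_obs(); print(o['opening'],o['wrist_force'],T_tool()[:3,0])
rows([.45,.16,.024],-65,grip=1)
E
```

```text
0.5087605415138569 [ 0.46230771 -0.43971227 -0.7415904 ] [-0.01904659 -0.00145214 -0.99981754]
cur [0.4374 0.155  0.1199] jaw -67.6 q6 [0.08 0.08 1.96 0.   1.11 1.26] n 3 min 3
-0.85, 0.34, 0.12, 0.0319, 0.0003, -0.0051, 1
-0.85, 0.34, 0.12, 0.0319, 0.0003, -0.0049, 1
-0.85, 0.34, 0.12, 0.0319, 0.0003, -0.0047, 1
```

Call:
{"op": "carry_out", "data": {"motion": [-2.5,1.0,0.4,0.01,0,0,1,0,0,0,0.025,0,0,1,0,0,0,0.025,0,0,1,0,0,0,0.02,0,0,1,0,0,0,0.01,0,0,1,0,0,0,0,0,0,1,0,0,0,0,0,0,1]}}

```text
time_s: 7.3
eef_pos: [0.4406, 0.1593, 0.0281]
eef_rot: [0.159, 0.691, 0.159, -0.687]
wrist_force: [-1.0, 0.1, -1.2]
opening: 0.506
```

```bash
python3 - <<'E'
from h import *
o=ctrl.get_obs(); T=T_tool(); print(o['opening'],o['wrist_force'],T[:3,0])
rows([T[0,3],T[1,3],.0205],-65,grip=1)
E
```

```text
0.5063854493749176 [-0.96493853  0.11743769 -1.21339587] [ 4.97499596e-03  6.61303505e-04 -9.99987406e-01]
cur [0.4406 0.1593 0.0281] jaw -64.0 q6 [0.09 0.25 2.01 0.   0.88 1.21] n 1 min 1
0.96, -0.27, -0.09, 0.0076, -0.0, 0.0, 1
```

Call:
{"op": "carry_out", "data": {"motion": [0,-0.3,-0.1,0.004,0,0,1,0,0,0,0.003,0,0,1,0,0,0,0.001,0,0,1,0,0,0,0,0,0,1,0,0,0,0,0,0,1]}}

```text
time_s: 7.8
eef_pos: [0.4433, 0.1599, 0.0224]
eef_rot: [0.159, 0.691, 0.159, -0.687]
wrist_force: [0.3, -0.3, -2.0]
opening: 0.511
```

Call:
{"op": "carry_out", "data": {"motion": [0,0,0,0.002,0,0,1,0,0,0,0.001,0,0,1,0,0,0,0,0,0,1,0,0,0,0,0,0,1]}}

```text
time_s: 8.2
eef_pos: [0.4441, 0.1599, 0.0207]
eef_rot: [0.159, 0.691, 0.159, -0.687]
wrist_force: [-0.6, 0.8, -1.5]
opening: 0.505
```

Call:
{"op": "carry_out", "data": {"motion": [0,0,0,0.0005,0,0,1,0,0,0,0,0,0,0.0,0,0,0,0,0,0,-1,0,0,0,0,0,0,-1,0,0,0,0,0,0,-1,0,0,0,0,0,0,-1,0,0,0,-0.03,0,0,-1,0,0,0,-0.045,0,0,-1,0,0,0,-0.045,0,0,-1,0,0,0,-0.03,0,0,-1]}}

```text
time_s: 9.2
eef_pos: [0.4389, 0.1591, 0.1695]
eef_rot: [-0.159, -0.686, -0.159, 0.692]
wrist_force: [1.6, 0.9, -0.4]
opening: 0.998
```

```bash
python3 - <<'E'
from h import *
rows([.4442,.17,.21],25)
E
```

```text
cur [0.4389 0.1591 0.1695] jaw -64.0 q6 [0.09 0.01 1.93 0.   1.21 1.21] n 11 min 11
-8.09, 0.02, 0.04, -0.0037, -0.0007, -0.0008, -1
-8.09, 0.02, 0.04, -0.0037, -0.0006, -0.0009, -1
-8.09, 0.02, 0.04, -0.0037, -0.0004, -0.001, -1
-8.09, 0.02, 0.04, -0.0037, -0.0003, -0.0011, -1
-8.09, 0.02, 0.04, -0.0037, -0.0001, -0.0011, -1
-8.09, 0.02, 0.04, -0.0037, 0.0, -0.0011, -1
-8.09, 0.02, 0.04, -0.0037, 0.0002, -0.0011, -1
-8.09, 0.02, 0.04, -0.0037, 0.0003, -0.001, -1
-8.09, 0.02, 0.04, -0.0037, 0.0005, -0.001, -1
-8.09, 0.02, 0.04, -0.0037, 0.0006, -0.0009, -1
-8.09, 0.02, 0.04, -0.0037, 0.0007, -0.0008, -1
```

Call:
{"op": "carry_out", "data": {"motion": [-8.3,0,0,-0.004,0,-0.001,-1,-8.3,0,0,-0.004,0,-0.001,-1,-8.3,0,0,-0.004,0,-0.001,-1,-8.3,0,0,-0.004,0,-0.001,-1,-8.3,0,0,-0.004,0,-0.001,-1,-8.3,0,0,-0.004,0,-0.001,-1,-8.3,0,0,-0.004,0,-0.001,-1,-8.3,0,0,-0.004,0,-0.001,-1,-8.3,0,0,-0.004,0,-0.001,-1,-8.3,0,0,-0.004,0,-0.001,-1]}}

```text
time_s: 10.2
eef_pos: [0.4459, 0.1679, 0.2172]
eef_rot: [0.587, 0.398, 0.584, -0.395]
wrist_force: [0.1, 0.0, -0.4]
opening: 1.005
```

Call:
{"op": "carry_out", "data": {"motion": [-7,0,0,0,0,0,-1,0,0,0,0,0,0,-1,0,0,0,0,0,0,-1,0,0,0,0,0,0,-1]}}

```text
time_s: 10.6
eef_pos: [0.4459, 0.168, 0.2175]
eef_rot: [0.61, 0.361, 0.607, -0.358]
wrist_force: [0.6, 0.7, -0.2]
opening: 0.998
```

```bash
python3 - <<'E'
from h import *
np.set_printoptions(precision=4,suppress=True)
o=ctrl.get_obs();print(o['time_s'],o['dq'])
T=T_tool(); im=ctrl.camera('wrist'); cv2.imwrite('pics/w2.png',im); np.save('w2T.npy',T)
print(T)
for t in ['sample_mid','free_place','probe_tip','lever_knob','axis']:
    print(t,[(round(d['conf'],2),w('wrist',d['point'],T).round(4).tolist()) for d in ctrl.landmark_of('wrist',t)])
cv2.imwrite('pics/w2b.png',cv2.resize(im,(800,500)))
E
```

```text
10.6 [ 0.0006  0.0004  0.0014 -0.0012 -0.0008  0.0263]
[[ 0.0055  0.8755  0.4832  0.4459]
 [ 0.0006  0.4832 -0.8755  0.168 ]
 [-1.      0.0051  0.0021  0.2175]
 [ 0.      0.      0.      1.    ]]
sample_mid [(0.96, [0.4428, 0.1573, 0.0347]), (0.96, [0.5968, 0.3601, 0.0326])]
free_place [(0.7, [0.5394, 0.0463, 0.0518])]
probe_tip []
lever_knob []
axis []
```

View pics/w2b.png

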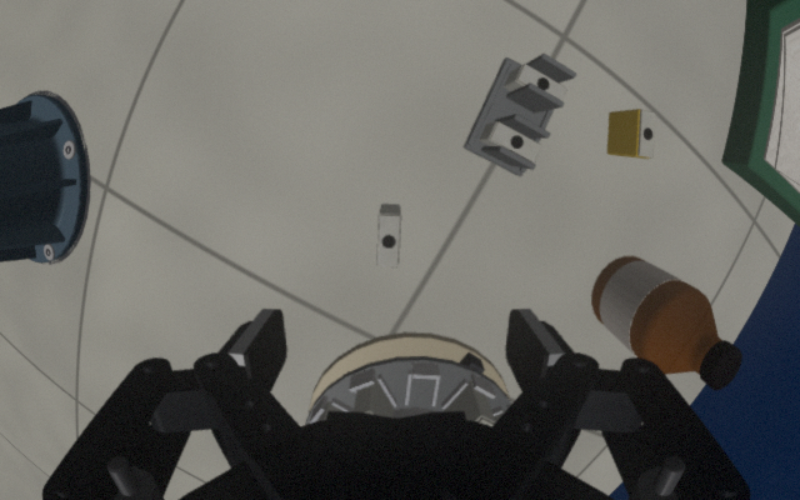

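```bash
python3 - <<'E'
from h import *
np.set_printoptions(precision=4,suppress=True)
T=np.load('w2T.npy'); im=cv2.imread('pics/w2.png'); g=cv2.cvtColor(im,cv2.COLOR_BGR2GRAY)
for c,a in dots(g,(295,175,330,215),60): print(c,a,atz('wrist',c,.06,T))
# top face: bright blob
m=((g>135)).astype(np.uint8); m[:170]=0; m[220:]=0; m[:,:290]=0; m[:,335:]=0
ys,xs=np.nonzero(m); print(len(xs), cv2.minAreaRect(np.c_[xs,ys].astype(np.float32)))
# free place in earlier views; solve axis
rows([.4443,.16,.1],26)
E
```

```text
[310.7273 192.9091] 66 [0.4438 0.16   0.06  ]
1711 ((312.0, 194.5), (49.0, 44.0), 90.0)
cur [0.446  0.168  0.2176] jaw 29.0 q6 [ 0.11 -0.03  1.87  0.    1.31 -0.4 ] n 3 min 3
1.01, 0.04, -0.1, 0.0392, -0.002, 0.002, -1
1.01, 0.04, -0.1, 0.0392, -0.0019, 0.0021, -1
1.01, 0.04, -0.1, 0.0392, -0.0018, 0.0021, -1
```

Call:
{"op": "carry_out", "data": {"motion": [3,0,-0.3,0.03,-0.006,0.006,-1,0,0,0,0.04,0,0,-1,0,0,0,0.03,0,0,-1,0,0,0,0.015,0,0,-1,0,0,0,0,0,0,-1,0,0,0,0,0,0,-1]}}

```text
time_s: 11.5
eef_pos: [0.4461, 0.1597, 0.101]
eef_rot: [0.601, 0.377, 0.597, -0.375]
wrist_force: [0.3, 0.0, 0.1]
opening: 1.005
```

```bash
python3 - <<'E'
from h import *
rows([.444,.16,.024],26)
E
```

```text
cur [0.4461 0.1597 0.101 ] jaw 25.8 q6 [ 0.09  0.12  1.97 -0.    1.05 -0.35] n 2 min 2
-0.11, 0.11, -0.14, 0.0385, -0.0011, -0.0007, -1
-0.11, 0.11, -0.14, 0.0385, -0.001, -0.0007, -1
```

Call:
{"op": "carry_out", "data": {"motion": [0,0.2,-0.3,0.015,-0.002,-0.001,-1,0,0,0,0.025,0,0,-1,0,0,0,0.02,0,0,-1,0,0,0,0.012,0,0,-1,0,0,0,0.003,0,0,-1,0,0,0,0,0,0,-1]}}

```text
time_s: 12.1
eef_pos: [0.4487, 0.1604, 0.0268]
eef_rot: [0.602, 0.378, 0.596, -0.374]
wrist_force: [-0.0, 0.4, 0.6]
opening: 0.998
```

```bash
python3 - <<'E'
from h import *
rows([.444,.16,.024],26)
E
```

```text
cur [0.4487 0.1604 0.0268] jaw 25.8 q6 [ 0.09  0.26  1.99 -0.    0.88 -0.36] n 1 min 1
-0.23, 0.2, -0.51, 0.0027, -0.0044, -0.0017, -1
```

Close now; the jaws need about 1 s.

Call:
{"op": "carry_out", "data": {"motion": [0,0.2,-0.5,0.002,-0.0044,-0.0017,-1,0,0,0,0,0,0,-1,0,0,0,0,0,0,1,0,0,0,0,0,0,1,0,0,0,0,0,0,1,0,0,0,0,0,0,1,0,0,0,0,0,0,1,0,0,0,0,0,0,1,0,0,0,0,0,0,1,0,0,0,0,0,0,1]}}

```text
time_s: 13.1
eef_pos: [0.4462, 0.1603, 0.0277]
eef_rot: [0.6, 0.377, 0.598, -0.375]
wrist_force: [-0.4, -0.0, 0.1]
opening: 0.198
```

```bash
python3 - <<'E'
from h import *
np.set_printoptions(precision=4,suppress=True)
o=ctrl.get_obs(); print(o['opening'],o['wrist_force'],T_tool()[:3,0])
from scipy.optimize import least_squares
P=np.array([.656,-.0405]);K=np.array([.615,-.183]);F=np.array([.5372,.0473])
# hub centre from top & scene: use dark hub screw
for n,b in (('scene',(300,170,345,200)),('top',(315,200,345,222))):
    g=cv2.cvtColor(cv2.imread(f'pics/{n}1.png'),cv2.COLOR_BGR2GRAY)
    for c,a in dots(g,b,70,8,200): print(n,c,a,atz(n,c,.12),atz(n,c,.13))
def f(v):
    A=v[:2];th=v[2]
    r=lambda t,rad:A+rad*np.array([np.cos(t),np.sin(t)])
    return np.r_[r(th,.085)-P,r(th-np.radians(70),.16)-K,r(th+np.radians(120),.085)-F]
s=least_squares(f,[.571,-.03,-.1]); print(s.x,np.degrees(s.x[2]),s.fun)
E
```

```text
0.19828362086577658 [-0.354  -0.0307  0.0772] [ 0.0052  0.0007 -1.    ]
scene [338.9643 172.3571] 28 [ 0.5094 -0.0359  0.12  ] [ 0.5164 -0.0287  0.13  ]
scene [319.6522 185.6377] 69 [ 0.5732 -0.0318  0.12  ] [ 0.5792 -0.0247  0.13  ]
top [329.3585 210.6792] 53 [ 0.5761 -0.0293  0.12  ] [ 0.5742 -0.0291  0.13  ]
[ 0.5727 -0.0304 -0.0894] -5.1195645338024915 [ 0.0014  0.0026 -0.0012 -0.002  -0.0002 -0.0006]
```

Call:
{"op": "carry_out", "data": {"motion": [0,0,0,-0.02,0,0,1,0,0,0,-0.04,0,0,1,0,0,0,-0.045,0,0,1,0,0,0,-0.045,0,0,1,0,0,0,-0.02,0,0,1,0,0,0,0,0,0,1,0,0,0,0,0,0,1]}}

```text
time_s: 13.8
eef_pos: [0.4425, 0.1598, 0.2009]
eef_rot: [0.598, 0.376, 0.599, -0.376]
wrist_force: [0.0, 0.7, -1.4]
opening: 0.2
```

```bash
python3 - <<'E'
from h import *
o=ctrl.get_obs(); print(o['opening'],o['wrist_force'])
rows([.5372,.0471,.185],24.9,grip=1,n=5)
E
```

```text
0.1997807488866895 [ 0.04240216  0.68378725 -1.37182067]
cur [0.4425 0.1598 0.2009] jaw 25.8 q6 [ 0.09 -0.03  1.89  0.    1.28 -0.36] n 5 min 4
0.17, -0.01, 0.02, 0.0031, 0.0073, 0.0285, 1
0.17, -0.01, 0.02, 0.0032, 0.0073, 0.0285, 1
0.17, -0.01, 0.02, 0.0032, 0.0074, 0.0285, 1
0.17, -0.01, 0.02, 0.0032, 0.0075, 0.0285, 1
0.17, -0.01, 0.02, 0.0032, 0.0076, 0.0284, 1
```

Call:
{"op": "carry_out", "data": {"motion": [0.2,0,0,0.002,0.0075,0.0285,1,0.2,0,0,0.002,0.0075,0.0285,1,0.2,0,0,0.002,0.0075,0.0285,1,0.2,0,0,0,0.006,0.012,1,0,0,0,0,0,0,1,0,0,0,0,0,0,1,0,0,0,0,0,0,1]}}

```text
time_s: 14.5
eef_pos: [0.5044, 0.0838, 0.1814]
eef_rot: [0.589, 0.376, 0.604, -0.383]
wrist_force: [-0.3, -0.5, -1.5]
opening: 0.203
```

```bash
python3 - <<'E'
from h import *
np.set_printoptions(precision=4,suppress=True)
for i in range(2):
    T=T_tool(); im=ctrl.camera('wrist')
    for t in ['sample_mid','free_place']:
        print(t,[(round(d['conf'],2),w('wrist',d['point'],T).round(4).tolist()) for d in ctrl.landmark_of('wrist',t)])
for n in('scene','top'):
    ctrl.camera(n)
    for t in ['sample_mid','free_place']: print(n,t,[(round(d['conf'],2),w(n,d['point']).round(4).tolist()) for d in ctrl.landmark_of(n,t)])
cv2.imwrite('pics/w3.png',im); np.save('w3T.npy',T); print(T)
cv2.imwrite('pics/w3b.png',cv2.resize(im[190:390,180:460],None,fx=2.8,fy=2.8,interpolation=cv2.INTER_CUBIC))
rows([.5372,.0471,.185],24.9,grip=1)
E
```

```text
sample_mid [(0.82, [0.5958, 0.3593, 0.0328])]
free_place [(0.85, [0.5391, 0.0493, 0.0542])]
sample_mid [(0.75, [0.5981, 0.3625, 0.0334])]
free_place [(0.66, [0.5401, 0.0448, 0.0538])]
scene sample_mid [(0.84, [0.5062, 0.0805, 0.1813]), (0.67, [0.5956, 0.3554, 0.0288])]
scene free_place []
top sample_mid [(0.63, [0.597, 0.3559, 0.0286])]
top free_place [(0.6, [0.5364, 0.047, 0.0568])]
[[-0.0211  0.9056  0.4237  0.5048]
 [ 0.0022  0.4238 -0.9057  0.0838]
 [-0.9998 -0.0182 -0.0109  0.1822]
 [ 0.      0.      0.      1.    ]]
cur [0.5055 0.083  0.1824] jaw 25.0 q6 [-0.07  0.11  1.8   0.    1.26 -0.51] n 2 min 2
0.06, -0.3, 0.51, -0.0017, 0.0068, 0.023, 1
0.06, -0.3, 0.51, -0.0015, 0.0068, 0.023, 1
```

View pics/w3b.png

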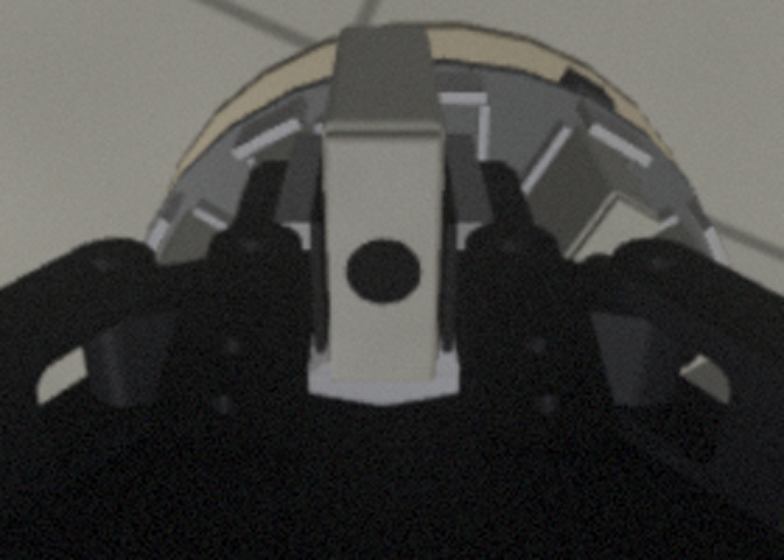

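```bash
python3 - <<'E'
from h import *
np.set_printoptions(precision=4,suppress=True)
T=np.load('w2T.npy'); im=cv2.imread('pics/w2.png')
T3=np.load('w3T.npy'); im3=cv2.imread('pics/w3.png')
a=cv2.resize(im[285:345,240:415],(790,271),interpolation=cv2.INTER_CUBIC)
# rectify w3/w2 to plane z=.076, 0.5mm/px around free place, u tangential (jaw 24.9), v radial
def rect(im,T,z,c=(.5372,.0471),ang=114.9,half=.045,s=.00025):
    n=int(2*half/s); P=np.linalg.inv(np.array(campose('wrist',T))); K=ctrl.camera_params('wrist')['mtx']
    i=(np.arange(n)-n/2)*s; U,V=np.meshgrid(i,-i)
    a=np.radians(ang); r=np.array([np.cos(a),np.sin(a)]); t=np.array([r[1],-r[0]])
    W=np.stack([c[0]+U*t[0]+V*r[0],c[1]+U*t[1]+V*r[1],np.full_like(U,z)],-1)
    X=W@P[:3,:3].T+P[:3,3]; rr=np.hypot(X[...,0],X[...,1]); th=np.arctan2(rr,X[...,2])
    o=cv2.remap(im,(K[0,0]*th*X[...,0]/rr+K[0,2]).astype(np.float32),(K[1,1]*th*X[...,1]/rr+K[1,2]).astype(np.float32),cv2.INTER_LINEAR)
    for k in range(-40,41,10):
        p=int(n/2+k*.001/s); L=8 if k else n
        cv2.line(o,(p,n//2-L),(p,n//2+L),(0,0,255),1); cv2.line(o,(n//2-L,p),(n//2+L,p),(0,0,255),1)
    return o
cv2.imwrite('pics/r.png',np.hstack([rect(im,T,.062),rect(im,T,.076)]))
E
```

```text
(no output)
```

View pics/r.png

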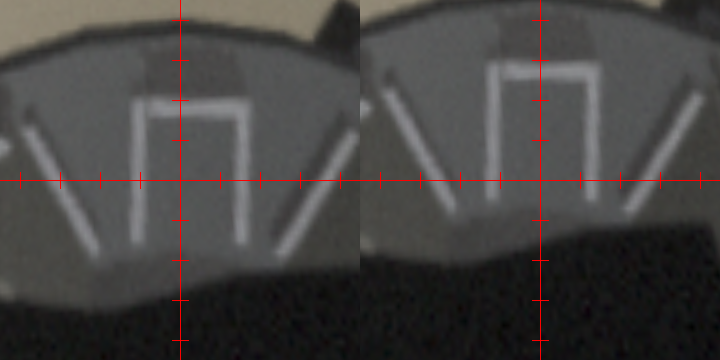

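```bash
python3 - <<'E'
from h import *
rows([.5391,.048,.172],24.9,grip=1,n=3)
E
```

```text
cur [0.5055 0.083  0.1824] jaw 25.0 q6 [-0.07  0.11  1.8   0.    1.26 -0.51] n 3 min 2
0.04, -0.2, 0.34, 0.0032, 0.0053, 0.0154, 1
0.04, -0.2, 0.34, 0.0033, 0.0053, 0.0153, 1
0.04, -0.2, 0.34, 0.0034, 0.0053, 0.0153, 1
```

Call:
{"op": "carry_out", "data": {"motion": [0,-0.2,0.3,0.003,0.0053,0.0153,1,0,-0.2,0.3,0.003,0.0053,0.0153,1,0,-0.2,0.3,0.003,0.0053,0.0153,1,0,0,0,0,0,0,1,0,0,0,0,0,0,1,0,0,0,0,0,0,1]}}

```text
time_s: 15.7
eef_pos: [0.5425, 0.0439, 0.1716]
eef_rot: [0.596, 0.38, 0.596, -0.381]
wrist_force: [0.1, -0.3, -0.5]
opening: 0.202
```

```bash
python3 - <<'E'
from h import *
print(T_tool()[:3,0])
rows([.5391,.048,.13],24.9,grip=1,n=3)
E
```

```text
[-7.99357971e-04 -1.20815538e-03 -9.99998951e-01]
cur [0.5425 0.0439 0.1716] jaw 24.9 q6 [-0.14  0.18  1.74 -0.    1.23 -0.57] n 3 min 1
0.0, 0.01, 0.02, 0.0139, -0.0004, -0.0017, 1
0.0, 0.01, 0.02, 0.0139, -0.0004, -0.0017, 1
0.0, 0.01, 0.02, 0.0139, -0.0004, -0.0017, 1
```

Call:
{"op": "carry_out", "data": {"motion": [0,0,0,0.002,-0.0013,-0.0051,1,0,0,0,0.004,0,0,1,0,0,0,0.012,0,0,1,0,0,0,0.012,0,0,1,0,0,0,0.012,0,0,1,0,0,0,0.01,0,0,1,0,0,0,0,0,0,1,0,0,0,0,0,0,1]}}

```text
time_s: 16.5
eef_pos: [0.5366, 0.0499, 0.1135]
eef_rot: [0.595, 0.379, 0.598, -0.381]
wrist_force: [-0.5, 0.5, -0.2]
opening: 0.197
```

```bash
python3 - <<'E'
from h import *
print(T_tool()[:3,0])
rows([.5391,.048,.095],24.9,grip=1,n=3)
E
```

```text
[-4.07776861e-03 -4.30141467e-04 -9.99991593e-01]
cur [0.5366 0.0499 0.1135] jaw 25.0 q6 [-0.13  0.24  1.79 -0.    1.11 -0.56] n 3 min 1
0.04, -0.03, 0.07, 0.0061, 0.0005, 0.0009, 1
0.04, -0.03, 0.07, 0.0061, 0.0005, 0.0009, 1
0.04, -0.03, 0.07, 0.0061, 0.0005, 0.0009, 1
```

Call:
{"op": "carry_out", "data": {"motion": [0,0,0.2,0,0.0015,0.0027,1,0,0,0,0.003,0,0,1,0,0,0,0,0,0,1,0,0,0,0,0,0,1]}}

```text
time_s: 16.9
eef_pos: [0.5405, 0.0476, 0.1114]
eef_rot: [0.597, 0.381, 0.596, -0.379]
wrist_force: [0.4, 0.2, -1.5]
opening: 0.2
```

```bash
python3 - <<'E'
from h import *
T=T_tool();print(T[:3,0],ctrl.get_obs()['wrist_force'])
rows([.5391,.048,.095],24.9,grip=1,n=3)
im=ctrl.camera('wrist'); s=ctrl.camera('scene')
cv2.imwrite('pics/w4.png',np.hstack([cv2.resize(im[210:310,235:405],(510,300)),cv2.resize(s[155:255,260:380],(280,300))]))
E
```

```text
[ 1.71463321e-03  8.62260049e-04 -9.99998158e-01] [ 0.35299344  0.24081834 -1.46924099]
cur [0.5405 0.0476 0.1114] jaw 25.0 q6 [-0.13  0.25  1.79  0.    1.1  -0.57] n 3 min 1
0.03, -0.0, -0.04, 0.0055, -0.0004, -0.0003, 1
0.03, -0.0, -0.04, 0.0055, -0.0004, -0.0003, 1
0.03, -0.0, -0.04, 0.0055, -0.0004, -0.0003, 1
```

View pics/w4.png

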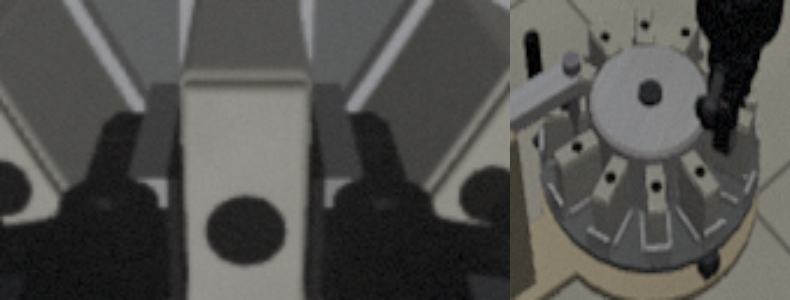

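Call:
{"op": "carry_out", "data": {"motion": [0,0,0,0.003,-0.0012,-0.001,1,0,0,0,0.004,0,0,1,0,0,0,0.004,0,0,1,0,0,0,0.003,0,0,1,0,0,0,0,0,0,1]}}

```text
time_s: 17.5
eef_pos: [0.5386, 0.0483, 0.0962]
eef_rot: [0.597, 0.38, 0.596, -0.379]
wrist_force: [-1.1, -0.4, -1.5]
opening: 0.205
```

```bash
python3 - <<'E'
from h import *
T=T_tool();print(T[:3,0],ctrl.get_obs()['wrist_force'],ctrl.get_obs()['opening'])
rows([.5391,.048,.083],24.9,grip=1,n=3)
E
```

```text
[ 1.50962300e-03  8.66630034e-04 -9.99998485e-01] [-1.10335224 -0.37828177 -1.53175164] 0.2048479554306806
cur [0.5386 0.0483 0.0962] jaw 25.0 q6 [-0.13  0.27  1.8   0.    1.07 -0.57] n 3 min 1
0.04, -0.0, -0.03, 0.0044, 0.0001, 0.0002, 1
0.04, -0.0, -0.03, 0.0044, 0.0001, 0.0002, 1
0.04, -0.0, -0.03, 0.0044, 0.0001, 0.0002, 1
```

Call:
{"op": "carry_out", "data": {"motion": [0,0,0,0.004,0,0,1,0,0,0,0.004,0,0,1,0,0,0,0.003,0,0,1,0,0,0,0.001,0,0,1,0,0,0,0,0,0,1]}}

```text
time_s: 18.0
eef_pos: [0.5385, 0.0482, 0.0828]
eef_rot: [0.597, 0.38, 0.596, -0.379]
wrist_force: [-0.9, -0.9, -1.1]
opening: 0.2
```

Call:
{"op": "carry_out", "data": {"motion": [0,0,0,0.0012,0,0,1,0,0,0,0,0,0,1,0,0,0,0,0,0,0.45,0,0,0,0,0,0,0.36,0,0,0,0,0,0,0.36,0,0,0,0,0,0,0.36]}}

```text
time_s: 18.6
eef_pos: [0.5395, 0.0481, 0.0825]
eef_rot: [0.597, 0.381, 0.596, -0.379]
wrist_force: [-0.4, 0.6, -0.7]
opening: 0.32
```

```bash
python3 - <<'E'
from h import *
T=T_tool();print(T[:3,0],ctrl.get_obs()['wrist_force'],ctrl.get_obs()['opening'])
rows([.5391,.048,.083],24.9,grip=1,n=1)
im=ctrl.camera('wrist'); cv2.imwrite('pics/w5r.png',im); cv2.imwrite('pics/w5.png',cv2.resize(im[190:320,210:430],(780,460)))
E
```

```text
[ 3.26886733e-03  6.47412035e-04 -9.99994448e-01] [-0.35556125  0.58023819 -0.67705846] 0.32021301578400535
cur [0.5395 0.0481 0.0825] jaw 25.0 q6 [-0.13  0.29  1.81  0.    1.04 -0.57] n 1 min 1
0.11, 0.05, -0.19, -0.0005, -0.0004, -0.0, 1
```

View pics/w5.png

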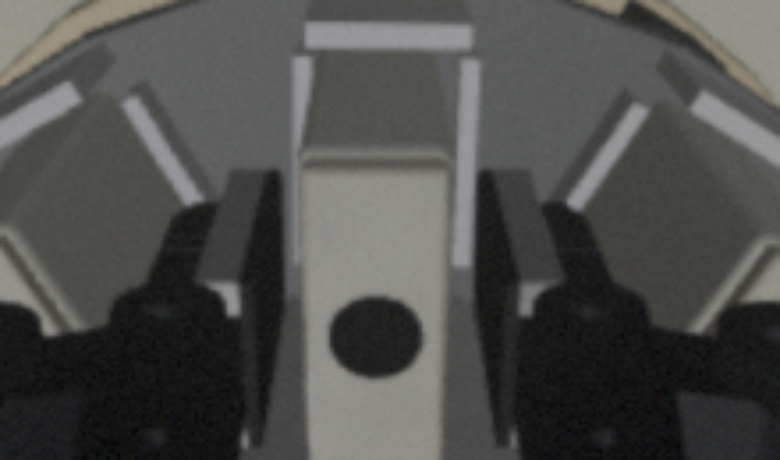

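Call:
{"op": "carry_out", "data": {"motion": [0,0,-0.2,-0.006,0,0,0.36,0,0,0,-0.01,0,0,0.36,0,0,0,-0.01,0,0,0.36,0,0,0,-0.01,0,0,0.36,0,0,0,-0.01,0,0,0.36,0,0,0,-0.015,0,0,0.36,0,0,0,-0.02,0,0,0.36,0,0,0,-0.03,0,0,0.36,0,0,0,-0.03,0,0,0.36,0,0,0,0,0,0,0.36]}}

```text
time_s: 19.65
eef_pos: [0.5399, 0.0483, 0.2361]
eef_rot: [0.598, 0.38, 0.595, -0.38]
wrist_force: [0.9, -0.1, 0.5]
opening: 0.323
```

```bash
python3 - <<'E'
from h import *
np.set_printoptions(precision=4,suppress=True)
for i in range(2):
  for n in('scene','top'):
    s=ctrl.camera(n)
    for t in ['sample_mid','lever_knob']: print(n,t,[(round(d['conf'],2),w(n,d['point']).round(4).tolist()) for d in ctrl.landmark_of(n,t)])
    for d in ctrl.boxes_of(n,'lever_knob'): print(' box',round(d['conf'],2),w(n,d['point']).round(4))
    if n=='scene': cv2.imwrite('pics/s5.png',s)
    g=cv2.cvtColor(s,cv2.COLOR_BGR2GRAY)
g=cv2.cvtColor(cv2.imread('pics/scene1.png'),cv2.COLOR_BGR2GRAY)[158:195,255:285]
print(g[::2])
E
```

```text
scene sample_mid [(0.87, [0.5402, 0.0466, 0.083]), (0.79, [0.5979, 0.3558, 0.0288])]
scene lever_knob [(0.4, [0.6137, -0.1802, 0.0601])]
top sample_mid [(0.56, [0.5976, 0.3557, 0.0296]), (0.49, [0.5411, 0.0508, 0.0824])]
top lever_knob [(0.55, [0.6166, -0.1826, 0.0576])]
 box 0.73 [ 0.6056 -0.1726  0.0205]
scene sample_mid [(0.81, [0.5394, 0.0457, 0.079]), (0.79, [0.5954, 0.3546, 0.0269])]
scene lever_knob [(0.53, [0.6149, -0.182, 0.0626])]
 box 0.52 [ 0.6189 -0.1759  0.0761]
top sample_mid [(0.48, [0.597, 0.3554, 0.0273]), (0.46, [0.5397, 0.0511, 0.0828])]
top lever_knob [(0.47, [0.6168, -0.182, 0.0589])]
 box 0.62 [ 0.6075 -0.1727  0.0202]
[[116 110  95  91  95 110 117 120 121 122 123 124 121 121 119 120 119 122
  122 119 121 119 122 124 118 122 120 116 121 122]
 [ 95 106 113 118 120 123 121 121 120 118 123 119 123 121 120 122 121 122
  121 120 119 120 118 121 120 120 119 120 117 115]
 [116 119 120 121 118 120 120 117 122 122 117 121 119 118 121 120 117 122
  121 118 120 122 117 121 119 119 118 117 121 122]
 [119 118 122 119 117 121 119 114 121 117 119 123 124 109 102 103 116 119
 
[... 1225 characters left out ...]
123 130 125 127 124 124
  120 126 119 124 125 124 126 132 126 117 105  87]
 [113 114 118 121 120 127 124 125 129 127 126 125 127 120 121 123 125 123
  126 126 129 128 123 110 100  80  61  62  63  61]
 [124 125 125 127 126 128 130 125 125 124 124 125 126 124 126 124 125 124
  119 108  93  74  66  65  62  65  68  68  70  54]
 [126 129 127 129 124 123 123 123 125 126 125 127 128 128 114 104  87  74
   64  62  62  62  64  63  63  75  61  27  20  12]
 [123 122 120 123 124 125 126 126 121 123 115 101  86  67  67  59  67  65
   63  65  69  81 101 112 118 124 121 103  92  79]
 [125 123 124 126 128 121 113  97  82  68  62  66  64  62  61  63  62  71
   93  99  89  84  75  81  75  77  75  75  76  81]]
```

```bash
python3 - <<'E'
from h import *
rows([.56,-.13,.24],15,grip=-0.2,n=5)
E
```

```text
cur [0.5372 0.0485 0.2304] jaw 25.0 q6 [-0.13  0.11  1.69 -0.    1.35 -0.57] n 5 min 4
2.0, -0.02, 0.06, -0.0019, -0.011, 0.0343, -0.2
2.0, -0.02, 0.06, -0.0019, -0.0098, 0.0346, -0.2
2.0, -0.02, 0.06, -0.0019, -0.0086, 0.035, -0.2
2.0, -0.02, 0.06, -0.0019, -0.0073, 0.0352, -0.2
2.0, -0.02, 0.06, -0.0019, -0.0061, 0.0355, -0.2
```

Call:
{"op": "carry_out", "data": {"motion": [2,0,0,-0.004,-0.011,0.0343,0.36,2,0,0,-0.003,-0.01,0.0346,0.36,2,0,0,-0.002,-0.0086,0.035,-0.2,2,0,0,-0.002,-0.0073,0.035,-0.2,2,0,0,-0.002,-0.006,0.0355,-0.2,0,0,0,0,0,0,-0.2,0,0,0,0,0,0,-0.2]}}

```text
time_s: 21.15
eef_pos: [0.5605, -0.1353, 0.2438]
eef_rot: [0.559, 0.431, 0.561, -0.432]
wrist_force: [0.3, 0.5, 0.3]
opening: 0.602
```

```bash
python3 - <<'E'
from h import *
rows([.615,-.184,.16],15,grip=-0.2,n=3)
E
```

```text
cur [ 0.5605 -0.1353  0.2438] jaw 14.8 q6 [-0.44  0.18  1.59 -0.    1.38 -0.7 ] n 3 min 3
-0.07, -0.02, 0.08, 0.0279, 0.0135, 0.0203, -0.2
-0.07, -0.02, 0.08, 0.0279, 0.0135, 0.0204, -0.2
-0.07, -0.02, 0.08, 0.0279, 0.0134, 0.0204, -0.2
```

Call:
{"op": "carry_out", "data": {"motion": [0,0,0,0.02,0.0135,0.0203,-0.2,0,0,0,0.025,0.0135,0.0203,-0.2,0,0,0,0.025,0.0135,0.0203,-0.2,0,0,0,0.015,0,0,-0.2,0,0,0,0,0,0,-0.2,0,0,0,0,0,0,-0.2]}}

```text
time_s: 21.75
eef_pos: [0.6172, -0.1783, 0.1575]
eef_rot: [0.561, 0.429, 0.563, -0.43]
wrist_force: [0.3, -0.2, 0.2]
opening: 0.599
```

```bash
python3 - <<'E'
from h import *
T=T_tool(); im=ctrl.camera('wrist'); cv2.imwrite('pics/w6.png',cv2.resize(im,(640,400)))
print([(round(d['conf'],2),w('wrist',d['point'],T).round(4).tolist()) for d in ctrl.landmark_of('wrist','lever_knob')])
print([(round(d['conf'],2),w('wrist',d['point'],T).round(4).tolist()) for d in ctrl.boxes_of('wrist','lever_knob')])
rows([.615,-.184,.05],15,grip=-0.2,n=3)
E
```

```text
[(0.98, [0.6145, -0.1831, 0.0554])]
[(0.57, [0.6147, -0.1692, 0.0221]), (0.5, [0.6302, -0.0682, 0.1152])]
cur [ 0.6176 -0.1788  0.1586] jaw 15.2 q6 [-0.47  0.4   1.49 -0.    1.26 -0.73] n 3 min 3
0.08, -0.0, 0.01, 0.0362, -0.0013, 0.0014, -0.2
0.08, -0.0, 0.01, 0.0362, -0.0013, 0.0014, -0.2
0.08, -0.0, 0.01, 0.0362, -0.0013, 0.0014, -0.2
```

View pics/w6.png

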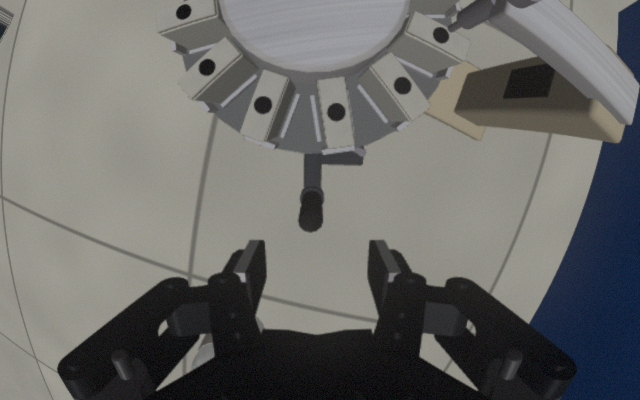

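Call:
{"op": "carry_out", "data": {"motion": [0,0,0,0.02,-0.004,0.0045,-0.2,0,0,0,0.03,0,0,-0.2,0,0,0,0.03,0,0,-0.2,0,0,0,0.02,0,0,-0.2,0,0,0,0,0,0,-0.2,0,0,0,0,0,0,-0.2]}}

```text
time_s: 22.5
eef_pos: [0.6203, -0.1852, 0.0673]
eef_rot: [0.568, 0.43, 0.556, -0.428]
wrist_force: [0.1, -0.1, 0.2]
opening: 0.599
```

```bash
python3 - <<'E'
from h import *
rows([.615,-.184,.055],15,grip=-0.2,n=1)
E
```

```text
cur [ 0.6203 -0.1852  0.0673] jaw 15.4 q6 [-0.47  0.51  1.54 -0.    1.08 -0.74] n 1 min 1
0.38, 0.68, -0.72, 0.0122, -0.005, -0.0027, -0.2
```

Now stroke: first straighten and lower, then follow the circle.

Call:
{"op": "carry_out", "data": {"motion": [0.4,0.7,-0.7,0.01,-0.005,-0.002,-0.2,2,0,0,0.001,-0.0056,-0.0001,-0.2,2,0,0,0,-0.0056,-0.0001,-0.2,2,0,0,0,-0.0056,-0.0001,-0.2,2,0,0,0,-0.0056,-0.0001,-0.2,2,0,0,0,-0.0056,-0.0001,-0.2,2,0,0,0,-0.0056,-0.0001,-0.2,2,0,0,0,-0.0056,-0.0001,-0.2,2,0,0,0,-0.0056,-0.0001,-0.2,2,0,0,0,-0.0056,-0.0001,-0.2]}}

```text
time_s: 23.5
eef_pos: [0.5693, -0.1926, 0.0662]
eef_rot: [0.486, 0.523, 0.473, -0.516]
wrist_force: [3.0, 1.0, -2.1]
opening: 0.603
```

```bash
cat >> h.py <<'E'
A=np.array([.5735,-.030])
def arc():
    T=T_tool(); d=T[:2,3]-A; o=ctrl.get_obs()
    print('t',o['time_s'],'ang',np.degrees(np.arctan2(d[1],d[0])).round(1),'r',np.hypot(*d).round(4),'z',T[2,3].round(4),'jaw',np.degrees(np.arctan2(T[1,1],T[0,1])).round(1),'tilt',(np.degrees(T[:2,0])).round(1),'F',o['wrist_force'].round(1))
E
python3 -c "
from h import *
arc()"
```

```text
t 23.5 ang -91.5 r 0.1626 z 0.0662 jaw -4.6 tilt [ 1.1 -0.4] F [ 3.   1.  -2.1]
```

Call:
{"op": "carry_out", "data": {"motion": [1.8,0.3,-1,0.003,-0.0056,-0.0006,-0.2,2,0,0,0.002,-0.0056,-0.0006,-0.2,2,0,0,0.001,-0.0056,-0.0004,-0.2,2,0,0,0,-0.0056,-0.0002,-0.2,2,0,0,0,-0.0056,-0.0001,-0.2,2,0,0,0,-0.0056,-0.0001,-0.2,2,0,0,0,-0.0056,-0.0001,-0.2,2,0,0,0,-0.0056,-0.0001,-0.2,2,0,0,0,-0.0056,-0.0001,-0.2,2,0,0,0,-0.0056,-0.0001,-0.2]}}

```text
time_s: 24.5
eef_pos: [0.5234, -0.1826, 0.0712]
eef_rot: [0.383, 0.608, 0.363, -0.594]
wrist_force: [2.5, -1.1, -1.6]
opening: 0.598
```

```bash
python3 -c "
from h import *
arc()"
```

```text
t 24.5 ang -108.2 r 0.1606 z 0.0712 jaw -26.4 tilt [ 1.8 -0.8] F [ 2.5 -1.1 -1.6]
```

Call:
{"op": "carry_out", "data": {"motion": [0,0,-1,0.004,-0.007,-0.0012,-0.2,0,0,-1,0.004,-0.007,-0.0012,-0.2,0,0,0,0.003,-0.007,-0.0012,-0.2,0,0,0,0.002,-0.007,-0.0012,-0.2,0,0,0,0,-0.006,-0.001,-0.2]}}

```text
time_s: 25.0
eef_pos: [0.4994, -0.1669, 0.0614]
eef_rot: [0.377, 0.604, 0.367, -0.599]
wrist_force: [14.0, -17.0, -15.6]
opening: 0.6
```

```bash
python3 -c "
from h import *
arc()"
```

```text
t 25.0 ang -118.4 r 0.1556 z 0.0614 jaw -26.5 tilt [ 0.7 -0.5] F [ 14.  -17.  -15.6]
```

Call:
{"op": "carry_out", "data": {"motion": [-4,0,0,0,0.012,0.001,-0.2,-4,0,0,0,0.012,0.0008,-0.2,-4,0,0,0,0.012,0.0006,-0.2,-4,0,0,0,0.012,0.0004,-0.2,-4,0,0,0,0.012,0,-0.2,-4,0,0,0,0.012,-0.0004,-0.2,-4,0,0,0,0.012,-0.0004,-0.2,-4,0,0,0,0.012,-0.0004,-0.2,-4,0,0,0,0.012,-0.0004,-0.2,-4,0,0,0,0.012,-0.0004,-0.2]}}

```text
time_s: 26.0
eef_pos: [0.6069, -0.1752, 0.0548]
eef_rot: [0.559, 0.43, 0.564, -0.43]
wrist_force: [-0.2, -0.0, -0.8]
opening: 0.601
```

```bash
python3 -c "
from h import *
arc(); rows([.615,-.184,.058],15,grip=-.2)
np.set_printoptions(precision=4,suppress=True)
for n in('scene','top'):
    s=ctrl.camera(n)
    for t in ['sample_mid','lever_knob']: print(n,t,[(round(d['conf'],2),w(n,d['point']).round(4).tolist()) for d in ctrl.landmark_of(n,t)])
"
```

```text
t 26.0 ang -77.1 r 0.149 z 0.0548 jaw 15.2 tilt [-0.4  0.3] F [-0.2 -0.  -0.8]
cur [ 0.6069 -0.1752  0.0548] jaw 15.2 q6 [-0.47  0.51  1.56  0.    1.08 -0.73] n 1 min 1
0.16, -0.36, 0.28, -0.0033, 0.0055, 0.0106, -0.2
scene sample_mid [(0.93, [0.5826, 0.0549, 0.0828]), (0.73, [0.5986, 0.3593, 0.0274])]
scene lever_knob [(0.45, [0.6159, -0.1797, 0.0615]), (0.23, [0.4954, 0.3059, -0.0032])]
top sample_mid [(0.57, [0.5986, 0.3579, 0.0281]), (0.45, [0.5847, 0.0583, 0.0851])]
top lever_knob []
```

Call:
{"op": "carry_out", "data": {"motion": [0,0,0,0,0,0.01,-0.2,2,0,0,0,-0.006,0,-0.2,2,0,0,0.0005,-0.0064,-0.0001,-0.2,2,0,0,0.0005,-0.0064,-0.0001,-0.2,2,0,0,0.0005,-0.0064,-0.0001,-0.2,2,0,0,0.0005,-0.0064,-0.0001,-0.2,2,0,0,0.0005,-0.0064,-0.0001,-0.2,2,0,0,0.0005,-0.0064,-0.0001,-0.2,2,0,0,0.0005,-0.0064,-0.0001,-0.2,2,0,0,0.0005,-0.0064,-0.0001,-0.2]}}

```text
time_s: 27.3
eef_pos: [0.5513, -0.1915, 0.0541]
eef_rot: [0.477, 0.525, 0.477, -0.519]
wrist_force: [4.3, 1.5, -0.2]
opening: 0.603
```

```bash
python3 -c "
from h import *
arc()"
```

```text
t 27.3 ang -97.8 r 0.163 z 0.0541 jaw -5.2 tilt [0.4 0.4] F [ 4.3  1.5 -0.2]
```

Call:
{"op": "carry_out", "data": {"motion": [2,0,0,0.0005,-0.0064,-0.0004,-0.2,2,0,0,0.0005,-0.0064,-0.0004,-0.2,2,0,0,0.0005,-0.0064,-0.0004,-0.2,2,0,0,0.0005,-0.0064,-0.0003,-0.2,2,0,0,0.0005,-0.0064,-0.0003,-0.2,2,0,0,0.0005,-0.0064,-0.0003,-0.2,2,0,0,0.0005,-0.0064,-0.0003,-0.2,2,0,0,0.0005,-0.0064,-0.0003,-0.2,2,0,0,0.0005,-0.006,-0.0003,-0.2,1,0,0,0.0005,-0.006,-0.0003,-0.2]}}

```text
time_s: 28.3
eef_pos: [0.495, -0.1752, 0.0539]
eef_rot: [0.378, 0.612, 0.365, -0.592]
wrist_force: [22.2, -8.1, -11.3]
opening: 0.602
```

```bash
python3 -c "
from h import *
arc()"
```

```text
t 28.3 ang -118.4 r 0.1651 z 0.0539 jaw -26.6 tilt [ 1.9 -0.1] F [ 22.2  -8.1 -11.3]
```

Call:
{"op": "carry_out", "data": {"motion": [-4,0,-1,0,0.012,0.0004,-0.2,-4,0,-0.5,0,0.012,0.0004,-0.2,-4,0,0,0,0.012,0.0004,-0.2,-4,0,0,0,0.012,0.0004,-0.2,-4,0,0,0,0.012,0,-0.2,-4,0,0,0,0.012,-0.0002,-0.2,-4,0,0,0,0.012,-0.0002,-0.2,-4,0,0,0,0.012,-0.0002,-0.2,-4,0,0,0,0.012,-0.0002,-0.2,-4,0,0,0,0.012,-0.0002,-0.2]}}

```text
time_s: 29.3
eef_pos: [0.6102, -0.1974, 0.0575]
eef_rot: [0.557, 0.444, 0.552, -0.434]
wrist_force: [0.7, 0.0, -0.5]
opening: 0.6
```

```bash
python3 -c "
from h import *
arc(); rows([.615,-.184,.058],15,grip=-.2)
np.set_printoptions(precision=4,suppress=True)
for n in('scene','scene'):
    s=ctrl.camera(n)
    for t in ['sample_mid','lever_knob']: print(n,t,[(round(d['conf'],2),w(n,d['point']).round(4).tolist()) for d in ctrl.landmark_of(n,t)])
"
```

```text
t 29.3 ang -77.6 r 0.1714 z 0.0575 jaw 13.3 tilt [0.8 0.4] F [ 0.7  0.  -0.5]
cur [ 0.6102 -0.1974  0.0575] jaw 13.3 q6 [-0.5   0.51  1.55  0.01  1.07 -0.74] n 1 min 1
-1.69, -0.19, -0.9, -0.0003, 0.0078, -0.0119, -0.2
scene sample_mid [(0.92, [0.6005, 0.3564, 0.0276]), (0.77, [0.6247, 0.0371, 0.0809])]
scene lever_knob [(0.57, [0.6144, -0.1804, 0.0624])]
scene sample_mid [(0.75, [0.5969, 0.3568, 0.027]), (0.7, [0.6242, 0.0388, 0.0817])]
scene lever_knob [(0.51, [0.6146, -0.1815, 0.0593])]
```

Call:
{"op": "carry_out", "data": {"motion": [-1,0,-0.9,0,0.002,-0.011,-0.2,2,0,0,0,-0.006,0,-0.2,2,0,0,0.0005,-0.0064,-0.0001,-0.2,2,0,0,0.0005,-0.0064,-0.0001,-0.2,2,0,0,0.0005,-0.0064,-0.0001,-0.2,2,0,0,0.0005,-0.0064,-0.0001,-0.2,2,0,0,0.0005,-0.0064,-0.0001,-0.2,2,0,0,0.0005,-0.0064,-0.0001,-0.2,2,0,0,0.0005,-0.0064,-0.0001,-0.2,2,0,0,0.0005,-0.0064,-0.0001,-0.2]}}

```text
time_s: 30.6
eef_pos: [0.5522, -0.1877, 0.0566]
eef_rot: [0.478, 0.526, 0.473, -0.52]
wrist_force: [3.2, 0.3, -0.0]
opening: 0.599
```

```bash
python3 -c "
from h import *
arc()"
```

```text
t 30.6 ang -97.7 r 0.1592 z 0.0566 jaw -5.5 tilt [0.6 0.1] F [ 3.2  0.3 -0. ]
```

Call:
{"op": "carry_out", "data": {"motion": [2,0,-0.4,0.0008,-0.0064,-0.0003,-0.2,2,0,0,0.0008,-0.0064,-0.0003,-0.2,2,0,0,0.0005,-0.0064,-0.0003,-0.2,2,0,0,0.0005,-0.0064,-0.0003,-0.2,2,0,0,0.0005,-0.0064,-0.0003,-0.2,2,0,0,0.0005,-0.0064,-0.0003,-0.2,2,0,0,0.0005,-0.0064,-0.0003,-0.2,2,0,0,0.0005,-0.0064,-0.0003,-0.2,2,0,0,0.0005,-0.006,-0.0003,-0.2,1,0,0,0.0005,-0.006,-0.0003,-0.2]}}

```text
time_s: 31.6
eef_pos: [0.4977, -0.1696, 0.0565]
eef_rot: [0.381, 0.608, 0.364, -0.594]
wrist_force: [21.3, -9.2, -14.4]
opening: 0.602
```

```bash
python3 -c "
from h import *
arc()"
```

```text
t 31.6 ang -118.5 r 0.1588 z 0.0565 jaw -26.5 tilt [ 1.7 -0.5] F [ 21.3  -9.2 -14.4]
```

Call:
{"op": "carry_out", "data": {"motion": [-4,0,-1,0,0.012,0.0004,-0.2,-4,0,-0.5,0,0.012,0.0004,-0.2,-4,0,0,0,0.012,0.0002,-0.2,-4,0,0,0,0.012,0,-0.2,-4,0,0,0,0.012,-0.0002,-0.2,-4,0,0,0,0.012,-0.0004,-0.2,-4,0,0,0,0.012,-0.0004,-0.2,-4,0,0,0,0.012,-0.0004,-0.2,-4,0,0,0,0.012,-0.0004,-0.2,-4,0,0,0,0.012,-0.0004,-0.2]}}

```text
time_s: 32.6
eef_pos: [0.614, -0.1854, 0.0594]
eef_rot: [0.56, 0.437, 0.554, -0.435]
wrist_force: [0.6, 0.4, 0.2]
opening: 0.599
```

```bash
python3 -c "
from h import *
arc(); rows([.615,-.184,.058],15,grip=-.2)
np.set_printoptions(precision=4,suppress=True)
for n in('scene','scene'):
    s=ctrl.camera(n)
    for t in ['sample_mid','lever_knob']: print(n,t,[(round(d['conf'],2),w(n,d['point']).round(4).tolist()) for d in ctrl.landmark_of(n,t)])
"
```

```text
t 32.6 ang -75.4 r 0.1606 z 0.0594 jaw 13.9 tilt [ 0.5 -0.1] F [0.6 0.4 0.2]
cur [ 0.614  -0.1854  0.0594] jaw 13.9 q6 [-0.48  0.51  1.55  0.    1.07 -0.72] n 1 min 1
-1.09, 0.23, -0.41, 0.0014, 0.0013, -0.0012, -0.2
scene sample_mid [(0.89, [0.5993, 0.3575, 0.0305]), (0.57, [0.6534, 0.0052, 0.0832])]
scene lever_knob [(0.63, [0.6133, -0.1804, 0.0588])]
scene sample_mid [(0.8, [0.5962, 0.3576, 0.0291]), (0.62, [0.6493, 0.0041, 0.0808]), (0.51, [0.493, 0.3362, 0.007])]
scene lever_knob [(0.58, [0.6166, -0.1833, 0.0621])]
```

Call:
{"op": "carry_out", "data": {"motion": [0,0,-0.4,0.001,-0.004,0,-0.2,2,0,0,0,-0.006,0,-0.2,2,0,0,0.0005,-0.0064,-0.0001,-0.2,2,0,0,0.0005,-0.0064,-0.0001,-0.2,2,0,0,0.0005,-0.0064,-0.0001,-0.2,2,0,0,0.0005,-0.0064,-0.0001,-0.2,2,0,0,0.0005,-0.0064,-0.0001,-0.2,2,0,0,0.0005,-0.0064,-0.0001,-0.2,2,0,0,0.0005,-0.0064,-0.0001,-0.2,2,0,0,0.0005,-0.0064,-0.0001,-0.2]}}

```text
time_s: 33.9
eef_pos: [0.5507, -0.19, 0.0569]
eef_rot: [0.475, 0.529, 0.468, -0.524]
wrist_force: [3.6, 1.8, 0.7]
opening: 0.594
```

```bash
python3 -c "
from h import *
arc()"
```

```text
t 33.9 ang -98.1 r 0.1616 z 0.0569 jaw -6.3 tilt [ 0.7 -0.1] F [3.6 1.8 0.7]
```

Call:
{"op": "carry_out", "data": {"motion": [2,0,-0.4,0.0008,-0.0064,-0.0003,-0.2,2,0,0,0.0008,-0.0064,-0.0003,-0.2,2,0,0,0.0005,-0.0064,-0.0003,-0.2,2,0,0,0.0005,-0.0064,-0.0003,-0.2,2,0,0,0.0005,-0.0064,-0.0003,-0.2,2,0,0,0.0005,-0.0064,-0.0003,-0.2,2,0,0,0.0005,-0.0064,-0.0003,-0.2,2,0,0,0.0005,-0.0064,-0.0003,-0.2,2,0,0,0.0005,-0.006,-0.0003,-0.2,1,0,0,0.0005,-0.006,-0.0003,-0.2]}}

```text
time_s: 34.9
eef_pos: [0.4957, -0.1733, 0.0564]
eef_rot: [0.375, 0.613, 0.356, -0.597]
wrist_force: [23.1, -7.4, -13.9]
opening: 0.595
```

```bash
python3 -c "
from h import *
arc()"
```

```text
t 34.9 ang -118.5 r 0.1631 z 0.0564 jaw -27.7 tilt [ 1.9 -0.7] F [ 23.1  -7.4 -13.9]
```

Call:
{"op": "carry_out", "data": {"motion": [-4,0,-1,0,0.012,0.0004,-0.2,-4,0,-0.5,0,0.012,0.0002,-0.2,-4,0,0,0,0.012,0.0002,-0.2,-4,0,0,0,0.012,0,-0.2,-4,0,0,0,0.012,-0.0004,-0.2,-4,0,0,0,0.012,-0.0004,-0.2,-4,0,0,0,0.012,-0.0004,-0.2,-4,0,0,0,0.012,-0.0004,-0.2,-4,0,0,0,0.012,-0.0004,-0.2,-4,0,0,0,0.012,-0.0004,-0.2]}}

```text
time_s: 35.9
eef_pos: [0.6107, -0.1951, 0.06]
eef_rot: [0.555, 0.446, 0.546, -0.442]
wrist_force: [0.2, 0.3, 0.7]
opening: 0.6
```

Call:
{"op": "carry_out", "data": {"motion": [0,0,0,-0.005,0,0,-0.2,0,0,0,-0.02,0,0,-0.2,0,0,0,-0.03,0,0,-0.2,0,0,0,-0.04,0,0,-0.2,0,0,0,-0.01,0,0.03,-0.2,0,0,0,0,0,0,-0.2,0,0,0,0,0,0,-0.2,0,0,0,0,0,0,-0.2]}}

```text
time_s: 36.7
eef_pos: [0.6084, -0.2249, 0.1686]
eef_rot: [0.547, 0.451, 0.543, -0.449]
wrist_force: [-0.3, 0.7, 0.4]
opening: 0.6
```

```bash
python3 -c "
from h import *
arc()
T=T_tool(); s=ctrl.camera('scene'); wi=ctrl.camera('wrist'); ctrl.camera('top')
for n in('scene','wrist','top'):
    for t in ['sample_mid','lever_knob','probe_tip','short_a','free_place']: print(n,t,[(round(d['conf'],2),w(n,d['point'],T).round(4).tolist()) for d in ctrl.landmark_of(n,t)])
cv2.imwrite('pics/end.png',np.hstack([cv2.resize(s[140:260,230:380],(500,400)),cv2.resize(s[250:350,400:475],(300,400))]))
"
```

```text
t 36.7 ang -79.8 r 0.198 z 0.1686 jaw 10.9 tilt [ 0.4 -0.1] F [-0.3  0.7  0.4]
scene sample_mid [(0.84, [0.5996, 0.3599, 0.0287]), (0.75, [0.6633, -0.0387, 0.0803])]
scene lever_knob [(0.42, [0.6128, -0.1816, 0.0598])]
scene probe_tip [(0.86, [0.6589, -0.0413, 0.1288])]
scene short_a [(0.61, [0.4941, 0.3362, 0.0103]), (0.58, [0.4921, 0.305, -0.0028])]
scene free_place [(0.87, [0.6571, -0.0387, 0.051])]
wrist sample_mid []
wrist lever_knob [(0.79, [0.6138, -0.1874, 0.0642])]
wrist probe_tip []
wrist short_a []
wrist free_place [(0.8, [0.6598, -0.039, 0.0535])]
top sample_mid [(0.75, [0.5963, 0.3549, 0.0263]), (0.52, [0.6615, -0.0352, 0.0839])]
top lever_knob [(0.68, [0.6573, -0.0419, 0.1335]), (0.41, [0.6125, -0.1844, 0.0587])]
top probe_tip [(0.77, [0.6581, -0.044, 0.1306])]
top short_a [(0.53, [0.4993, 0.2803, 0.0107]), (0.51, [0.4968, 0.3378, 0.0116])]
top free_place [(0.85, [0.6567, -0.0388, 0.0578])]
```

View pics/end.png

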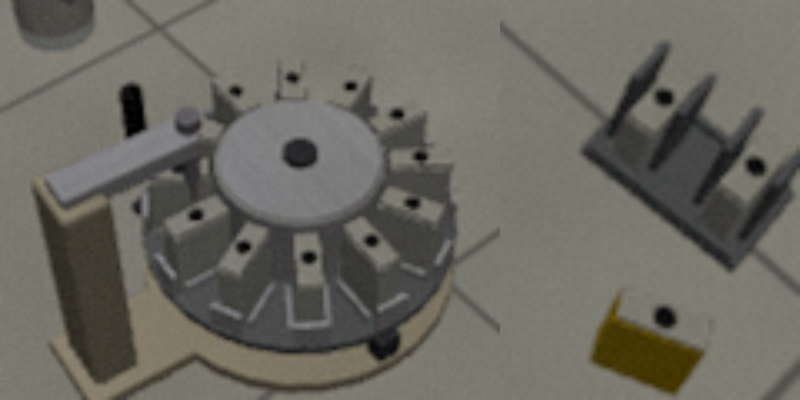

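```bash
python3 -c "
from bench import ctrl
print(ctrl.hand_in())"
```

```text
the job is handed in; nothing more can be done
None
```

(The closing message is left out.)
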